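# Lever open the seal case and lay out the seal

### The arm

A 6-joint arm with a two-finger parallel gripper is mounted at the origin on the work surface. World frame = base frame: x ahead of the robot, y to its left, z up, the work surface at z = 0. Lengths are in m, angles in rad, forces in N, time in s.
With the tool pointing down it reaches from about 0.3 to 0.875 m from the base axis. Payload 6.4 kg.
Tool frame: the origin (TCP) lies at the centre of the arm's flange, where the gripper is bolted on; the fingertips stand 173 mm ahead of it and the grasp point (between the pads) lies 155 mm ahead of it; z points along the fingers, x is the direction in which the jaws open and shut, and the axes are right-handed (so a half turn about z gives the same grasp; the last joint's range is limited). The gripper opens to 85 mm and grips with 20 to 120 N. Pads are 22 mm wide; open, the fingers measure 114 mm over their backs; the gripper's body (76 mm by 85 mm) begins 54 mm behind the grasp point. The pads swing forward as they close: fully open they stand 13 mm farther back than shut.
Start: joints at [0.983, 0.181, 1.607, -0, 1.354, -0.206], TCP at [0.214, 0.534, 0.405] pointing down, gripper open.
Joint ranges: [-2.99, 2.99], [-0.89, 2.07], [0.3, 2.58], [-1.14, 4.28], [0, 2.63], [-3.12, 3.12]. Speed limits (rad/s): [2.57, 2.57, 3.01, 3.14, 3.14, 3.14].

### API

Orientations are given as a unit quaternion [w, x, y, z].
In Python, from bench import ctrl gives the robot as it stands. The module is installed in compiled form; this text tells all that it offers.
- The arm moves only by the tool move_arm, never from a script. Its argument "moves" is a list of rows, each an object of numbers: "gripper": the opening in per cent of the stroke, from 0 (shut) to 100 (fully open); "x", "y", "z": the shift along the tool's x, y, z in cm; "roll": the turn about the tool's z in degrees. In form: [{"gripper": .., "x": .., "y": .., "z": .., "roll": ..}, ...]. A call has 1 to 5 rows; each row shifts and turns the commanded pose from where the row before left it, along the tool's axes as they then stand; what a row does not reach is not made up. A row lasts 1/8 s, in which the tool goes at most 62.5 mm and 10.7 degrees, less where a joint would pass 70% of its speed; a pose out of reach is approached as far as the arm can. A call is refused whole if a number of a shift passes 6.25 or a number of a turn 10.7, either way. A call with a gripper value outside its range is refused whole. The fingers move at their own pace and stop on an object; the grip force is fixed at half the most. Time passes only in rows, so rows that do not move let the fingers close. It gives the time, the measured TCP pose, the force and the opening at its end, in the units of the state.
- ctrl.get_obs(): the state, without advancing time (a new reading comes with each control period).
- ctrl.camera(name): name is "side" or "top"; returns a dict with "img" (400x640x3 uint8, red, green, blue), "fx", "fy", "cx", "cy" (pixels), "D" ([k1, k2, p1, p2, k3] as OpenCV has them; the pictures are not rectified), "world_from_camera" (4x4, takes a point from camera to world coordinates). Camera axes: x right, y up, looking along -z (the intrinsics and any distortion apply to the point x, -y, -z); pixel columns grow to the right and rows downward; lengths in m; the calibration is good to about 2 mm. A picture is of the moment at which its call begins. There is no depth.
- ctrl.hand_in(): hands the job in, once; it reports no verdict.
The state is a dict: "time_s": time; "q": joint angles; "dq": joint speeds; "joint_efforts": joint torques, N m; "eef_pos": TCP position; "eef_rot": TCP orientation; "wrist_force": force on the tool from outside, world axes, zero at the start; "torque": the same for the moment, N m; "opening": opening from 0.0 (shut) to 1.0 (fully open).
Only numpy, scipy, OpenCV 4.12 (cv2) and the standard library are available. Lean on these libraries where they do the work, as an engineer would, in place of code of your own. Each camera call takes 0.05 s, during which the arm holds its last target. There are 200 camera calls.

### The job

Take the opening blade from its board and, with the blade and not with the fingers, lever up the lid of the shut seal case at the slot in its front; then swing the lid open until it stands about upright or farther back, and leave it open. Lay the blade flat on its board again, take the stone seal out of the case and set it down gently, lying flat in the middle of the tray that is empty. Leave the seal in the other tray and everything else on the table as it is.

Things in the scene. Friction and masses are not known exactly. Their poses are not given: they have to be found in the camera images.
- case: the seal case: a flat wooden box 150 mm deep (x), 170 mm wide (y), 50 mm high without its lid, walls and floor 6 mm, fixed to the table. Origin: centre of its underside; its -x side is the front, its +x side carries the hinge. The lid (8 mm thick, same outline, no handle) lies flush on top, its underside 50.5 mm above the table
- slot (a point): centre of the mouth of the pry slot, on the case's front face: a notch 60 mm wide (y) and 9 mm high in the top of the front wall (6 mm thick), from 41 mm above the table up to the lid; a thin brass strip edges it from below; axes as the case
- lid_hinge (a point): middle of the lid's hinge line, which runs along the case's y at the top of its back wall, 150 mm behind the slot; does not move
- lid (a joint): lid angle: 0 shut, grows as it opens up and back (1.57 upright), stop at 1.9. The hinge is stiff: the lid stays where it is left (about 2 N at its front edge moves it)
- lid_edge (a point): middle of the lid's front edge, half-way through its thickness, 150 mm from the hinge line; it turns with the lid, along whose underside its own x points to the hinge
- blade: the opening blade, a loose flat tool 185 mm long, 90 g, lying along its own x with z up: dark wooden handle (100 long, 16 wide, 24 high, from x = -90 to +10 mm) and a thin level steel blade (from x = 10 to 95 mm; 18 wide and 3 thick, last 15 mm 14 wide and 2 thick) 12 mm above its underside. Origin: underside, middle of its length
- blade_grip (a point): where to grip the blade's handle, near its centre of mass: x = -20 mm, mid-height (12 mm above the underside)
- blade_tip (a point): the tip of the steel blade: x = 95 mm, 12 mm above the underside
- board: the blade's board: a plain fixed wooden board 220 (x) x 80 (y) x 12 mm on which the blade lies at the start. Origin: centre of its underside
- seal: the stone seal in the case: a grey-green stone bar 80 mm long (x), block 62 x 30 x 30 mm at its -x end and a narrower 18 x 22 x 22 mm knob at its +x end, 160 g or so, lying loose on the case's floor (6 mm above the table). Origin: middle of its length on its lower side
- seal_mid (a point): middle of the seal: 15 mm above its origin on its axis
- tray_a: one of two identical fixed wooden trays, 100 (x) x 130 (y) x 14 mm, walls and floor 5 mm. Origin: centre of its underside. One tray, either one, already holds a seal
- tray_b: the other tray, just the same
- tray_a_in (a point): centre of the inner floor of tray_a
- tray_b_in (a point): centre of the inner floor of tray_b
- tray_seal: the seal that already lies in one of the trays, the same shape as the other seal; leave it alone. Origin: middle of its length on its lower side
- jar: bystander: dark metal jar with a knob lid, 68 mm across, 74 mm high
- press: bystander: upright dark metal press, foot 52 mm across, 98 mm high
- vase: bystander: dark metal vase 60 mm across with two sticks in it, 180 mm high in all
- mould: bystander: flat brass disc 68 mm across, 18 mm high with its button
- cup: bystander: bluish cup 72 mm across, 75 mm high
- block: bystander: pale wooden block 90 x 60 x 30 mm
- bangle: bystander: green stone bangle 72 mm across, 9 mm high
There are look-alikes about, which are no part of the job. Several things have the shape of the blade; the one meant has the colours described above.

How it is judged:
By the outcome, as a careful person would: the job done as asked, in the order asked, and still so for the second after the job is handed in, with the robot touching nothing.
It also fails if it takes over 64 s, if anything falls off the work surface, if the arm or the gripper's body presses on something with over 40 N, if the wrist force passes 120 N, or if a joint passes its speed limit or range.

## Working session

There is one attempt and no reset: what is moved stays moved. The work goes in short steps, Python scripts to look and compute and a tool call to move; the robot and the scene stay as the last step left them, time stands still between calls to the robot, and variables do not carry over. Pictures are saved under pics/ and viewed, about 8 in all and at most 12, crops included, and the job is handed in when it is done.

Besides the shell and the picture viewer there is one more tool, called after "Call:" as name(argument=value, ...), one argument or row to a line, values as JSON. move_arm: Moves the arm, as the interface text tells. Its arguments: {"type":"object","properties":{"moves":{"type":"array","items":{"type":"object","properties":{"gripper":{"type":"number"},"x":{"type":"number"},"y":{"type":"number"},"z":{"type":"number"},"roll":{"type":"number"}}}}},"required":["moves"]}

```bash
mkdir -p pics
cat > h.py <<'E'
import numpy as np, cv2
from bench import ctrl
def cam(n):
    c=ctrl.camera(n); K=np.array([[c['fx'],0,c['cx']],[0,c['fy'],c['cy']],[0,0,1.]])
    return c['img'],K,np.array(c['D'],float),np.array(c['world_from_camera'])
def ray(c,uv,z):
    _,K,D,T=c; p=cv2.undistortPoints(np.array(uv,float).reshape(-1,1,2),K,D).reshape(-1,2)
    d=np.c_[p[:,0],-p[:,1],-np.ones(len(p))]@T[:3,:3].T; o=T[:3,3]
    return o+d*((z-o[2])/d[:,2])[:,None]
def proj(c,P):
    _,K,D,T=c; q=(np.array(P,float).reshape(-1,3)-T[:3,3])@T[:3,:3]; q=q*[1,-1,-1]
    return cv2.projectPoints(q,np.zeros(3),np.zeros(3),K,D)[0].reshape(-1,2)
def save(c,n,box=None,s=1):
    im=c[0]
    if box: im=im[box[1]:box[3],box[0]:box[2]]
    cv2.imwrite('pics/'+n,cv2.resize(im[...,::-1],None,fx=s,fy=s,interpolation=cv2.INTER_CUBIC))
def state():
    o=ctrl.get_obs(); return {k:np.round(o[k],4).tolist() for k in('time_s','q','eef_pos','eef_rot','wrist_force','opening')}
E
python3 -c "
from h import *
for n in('top','side'):
    c=cam(n);save(c,n+'0.png',None,1.25);print(n,c[1],c[2],c[3].round(3))
print(state())"
```

```text
top [[509.03365526   0.         320.85168293]
 [  0.         509.03365526 204.18107096]
 [  0.           0.           1.        ]] [-0.12224568  0.          0.          0.          0.        ] [[-0.003  0.998 -0.062  0.392]
 [-1.    -0.002  0.002  0.014]
 [ 0.002  0.062  0.998  1.681]
 [ 0.     0.     0.     1.   ]]
side [[388.94760889   0.         322.28773615]
 [  0.         388.94760889 197.05662599]
 [  0.           0.           1.        ]] [0.02239104 0.         0.         0.         0.        ] [[ 0.968  0.168 -0.186  0.287]
 [-0.251  0.613 -0.749 -0.78 ]
 [-0.012  0.772  0.635  0.752]
 [ 0.     0.     0.     1.   ]]
{'time_s': 0.1, 'q': [0.9827, 0.1815, 1.6079, 0.0, 1.3538, -0.2063], 'eef_pos': [0.2141, 0.5334, 0.4039], 'eef_rot': [0.0003, 0.8284, 0.5601, -0.0008], 'wrist_force': [-1.1256, -0.1285, -0.1436], 'opening': 1.0023}
```

View pics/top0.png

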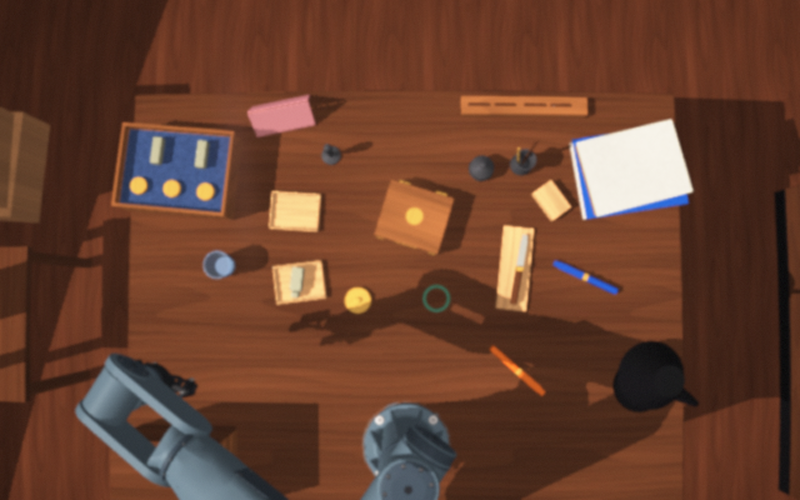

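View pics/side0.png

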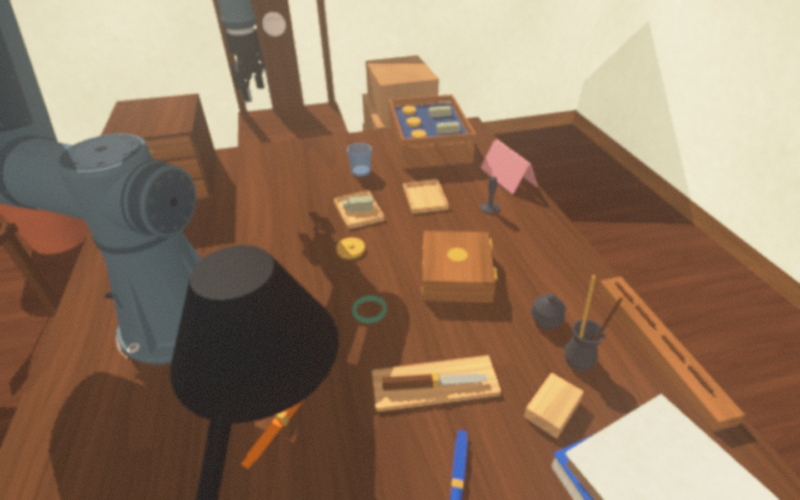

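The top view shows the case at about (415,217) px with its hinges at the top, (405,182) and (445,192). The empty tray is at (296,212), and the tray with a seal is at (299,283). There are three blade shapes: blue (586,277), orange (518,371), and dark handle with steel on the pale board (518,268). The last one fits the description. I'll confirm it in a crop.

```bash
python3 -c "
from h import *
c=cam('top');save(c,'c1.png',(290,135,440,255),5)
save(c,'c2.png',(205,140,275,250),5)"
```

```text
(no output)
```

View pics/c1.png

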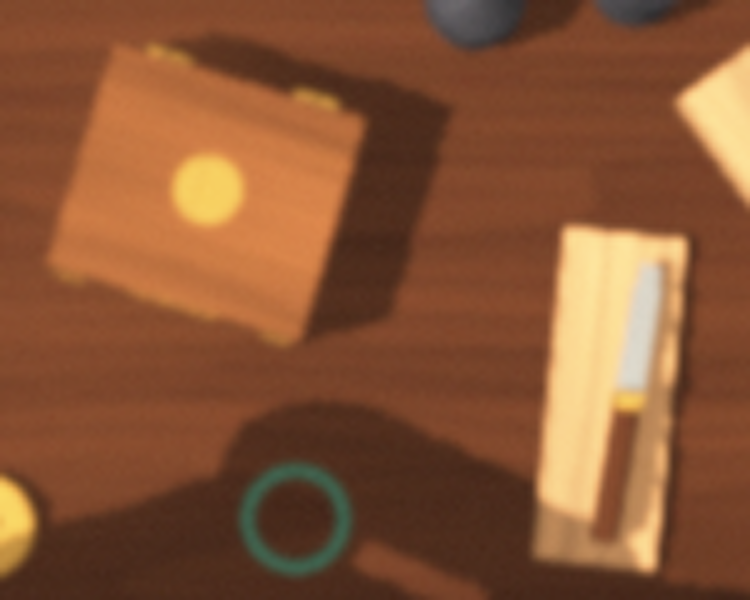

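View pics/c2.png

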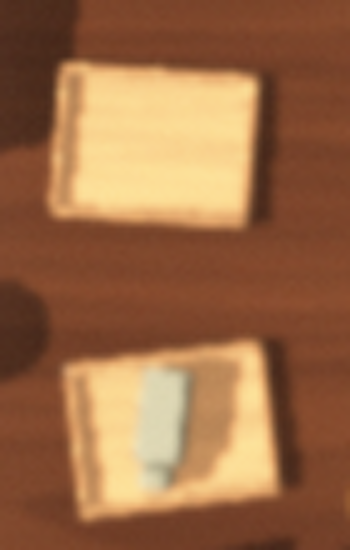

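The blade with the dark handle and steel is confirmed, with its tip at crop (655,265) and handle end at (604,540). The lid corners are at crop (113,45), (367,120), (297,340) and (50,258). The empty tray is the upper one in the second crop.

```bash
python3 -c "
from h import *
c=cam('top')
f=lambda p,ox,oy:(np.array(p)+.5)/5-.5+[ox,oy]
L=ray(c,f([(113,45),(367,120),(297,340),(50,258)],290,135),.0585)
print('lid',L.round(4).tolist(),L.mean(0).round(4),'len',[np.linalg.norm(L[i]-L[i-1]).round(3) for i in range(4)],'yaws',np.degrees([np.arctan2(*(L[1]-L[2])[1::-1]),np.arctan2(*(L[0]-L[3])[1::-1]),np.arctan2(-(L[0]-L[1])[0],(L[0]-L[1])[1]),np.arctan2(-(L[3]-L[2])[0],(L[3]-L[2])[1])]))
print('disc',ray(c,f([(208,190)],290,135),.0585))
t=ray(c,f([(655,263)],290,135),.025)[0]; e=ray(c,f([(604,540)],290,135),.036)[0]; b=ray(c,f([(628,408)],290,135),.03)[0]
print('blade',t,b,e,np.linalg.norm(t-e),np.degrees(np.arctan2(*(t-e)[1::-1])),np.degrees(np.arctan2(*(t-b)[1::-1])))
B=ray(c,f([(563,228),(688,236),(657,572),(534,556)],290,135),.012);print('board',B.round(4).tolist(),B.mean(0))
T=ray(c,f([(60,63),(262,72),(247,228),(52,217)],205,140),.014);print('tray',T.round(4).tolist(),T.mean(0),[np.linalg.norm(T[i]-T[i-1]).round(3) for i in range(4)])
s=cam('side')
# overlay
def ov(c,n):
  im=c[0].copy()
  big=cv2.resize(im,None,fx=3,fy=3,interpolation=cv2.INTER_CUBIC)
  for P in(L,np.array([t,e]),B,T):
    for q in proj(c,P): cv2.circle(big,tuple(int(v) for v in (q+.5)*3-.5),2,(0,255,0),-1)
  return big
cv2.imwrite('pics/s1.png',ov(s,'')[390:990,780:1300,::-1])
"
```

```text
lid [[0.6885, 0.0386, 0.0585], [0.6394, -0.1248, 0.0585], [0.4976, -0.0788, 0.0585], [0.5506, 0.0791, 0.0585]] [ 0.594  -0.0215  0.0585] len [np.float64(0.144), np.float64(0.171), np.float64(0.149), np.float64(0.167)] yaws [-17.99033625 -16.37782322 -16.7221848  -18.56296263]
disc [[ 0.59418946 -0.02225821  0.0585    ]]
blade [ 0.54989572 -0.31650885  0.025     ] [ 0.45451999 -0.29631089  0.03      ] [ 0.36879998 -0.27849332  0.036     ] 0.1853694887960855 -11.855361994381992 -11.957015005497349
board [[0.5744, -0.2581, 0.012], [0.5691, -0.3415, 0.012], [0.3472, -0.3177, 0.012], [0.3582, -0.2364, 0.012]] [ 0.46224893 -0.28841871  0.012     ]
tray [[0.6694, 0.3571, 0.014], [0.6625, 0.2221, 0.014], [0.5588, 0.2313, 0.014], [0.5666, 0.361, 0.014]] [0.61433132 0.29285112 0.014     ] [np.float64(0.103), np.float64(0.135), np.float64(0.104), np.float64(0.13)]
```

View pics/s1.png

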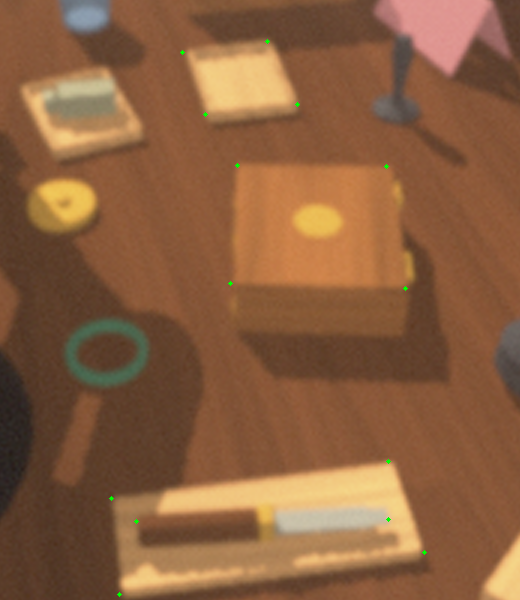

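Side-view reprojection agrees with the top-view measurements: the lid, blade and empty-tray corners land within about 2–3 px of 3× crop. I'm moving over the blade now.

Call:
move_arm(
  moves=[
    {"gripper": 100,"x": -4.87,"y": 3.76},
    {"x": -4.87,"y": 3.76},
    {"x": -4.87,"y": 3.76},
    {"x": -4.87,"y": 3.76},
    {"x": -4.87,"y": 3.76},
  ],
)

```text
validation failed for argument at $.mo...
```

Call:
move_arm(
  moves=[
    {"x": -4.87,"y": 3.76},
    {"x": -4.87,"y": 3.76},
    {"x": -4.87,"y": 3.76},
    {"x": -4.87,"y": 3.76},
    {"x": -4.87,"y": 3.76},
  ],
)

```text
validation failed for argument at $.mo...
```

Call:
move_arm(
  moves=[
    {"x": -4.87,"y": 3.76},
    {"x": -4.87,"y": 3.76},
    {"x": -4.87,"y": 3.76},
    {"x": -4.87,"y": 3.76},
    {"roll": -10},
  ],
)

```text
validation failed for argument at $.mo...
```

Call:
move_arm(
  moves=[
    {"gripper": 100,"x": -4.87,"y": 3.76,"z": 0,"roll": 0},
    {"gripper": 100,"x": -4.87,"y": 3.76,"z": 0,"roll": 0},
    {"gripper": 100,"x": -4.87,"y": 3.76,"z": 0,"roll": 0},
    {"gripper": 100,"x": -4.87,"y": 3.76,"z": 0,"roll": 0},
    {"gripper": 100,"x": -4.87,"y": 3.76,"z": 0,"roll": 0},
  ],
)

```text
time_s: 0.88
eef_pos: [0.2979, 0.2359, 0.4048]
eef_rot: [0.0, 0.828, 0.56, 0.0]
wrist_force: [1.4, -0.4, 0.9]
opening: 1.002
```

Call:
move_arm(
  moves=[
    {"gripper": 100,"x": -4.87,"y": 3.76,"z": 0,"roll": 0},
    {"gripper": 100,"x": -4.87,"y": 3.76,"z": 0,"roll": 0},
    {"gripper": 100,"x": -4.87,"y": 3.76,"z": 0,"roll": 0},
    {"gripper": 100,"x": -4.87,"y": 3.76,"z": 0,"roll": 0},
    {"gripper": 100,"x": -4.87,"y": 3.76,"z": 0,"roll": 0},
  ],
)

```text
time_s: 1.5
eef_pos: [0.3817, -0.0605, 0.4051]
eef_rot: [0.001, 0.829, 0.56, 0.0]
wrist_force: [2.2, 0.9, 0.7]
opening: 1.001
```

Call:
move_arm(
  moves=[
    {"gripper": 100,"x": -4.87,"y": 3.76,"z": 0,"roll": 0},
    {"gripper": 100,"x": -4.87,"y": 3.76,"z": 0,"roll": 0},
    {"gripper": 100,"x": -4.87,"y": 3.76,"z": 0,"roll": 0},
    {"gripper": 100,"x": -4.87,"y": 3.76,"z": 0,"roll": 0},
    {"gripper": 100,"x": 0,"y": 0,"z": 0,"roll": -10},
  ],
)

```text
time_s: 2.12
eef_pos: [0.4489, -0.2992, 0.4036]
eef_rot: [-0.0, 0.777, 0.63, -0.0]
wrist_force: [-0.3, 1.2, 0.3]
opening: 1.001
```

Call:
move_arm(
  moves=[
    {"gripper": 45,"x": 0.36,"y": -0.08,"z": 5,"roll": 0},
    {"gripper": 45,"x": 0,"y": 0,"z": 6,"roll": 0},
    {"gripper": 45,"x": 0,"y": 0,"z": 6,"roll": 0},
    {"gripper": 45,"x": 0,"y": 0,"z": 3,"roll": 0},
    {"gripper": 45,"x": 0,"y": 0,"z": 1,"roll": 0},
  ],
)

```text
time_s: 2.75
eef_pos: [0.4479, -0.2908, 0.1925]
eef_rot: [-0.002, 0.776, 0.63, -0.0]
wrist_force: [0.8, 0.4, 0.5]
opening: 0.447
```

Call:
move_arm(
  moves=[
    {"gripper": 45,"x": 0,"y": 0,"z": 0.7,"roll": 0},
    {"gripper": 0,"x": 0,"y": 0,"z": 0,"roll": 0},
    {"gripper": 0,"x": 0,"y": 0,"z": 0,"roll": 0},
    {"gripper": 0,"x": 0,"y": 0,"z": 0,"roll": 0},
    {"gripper": 0,"x": 0,"y": 0,"z": 0,"roll": 0},
  ],
)

```text
time_s: 3.38
eef_pos: [0.4492, -0.2921, 0.189]
eef_rot: [0.001, 0.776, 0.63, 0.0]
wrist_force: [-0.7, 0.7, 6.2]
opening: 0.174
```

```bash
python3 -c "
from h import *
s=cam('side');save(s,'s2.png',(260,230,430,350),4);print(state())"
```

```text
{'time_s': 3.425, 'q': [-0.7982, 0.395, 1.8367, 0.0, 0.9074, -2.1618], 'eef_pos': [0.4492, -0.2921, 0.189], 'eef_rot': [0.0013, 0.7764, 0.6302, 0.0001], 'wrist_force': [-0.0855, 0.2024, 6.7602], 'opening': 0.1729}
```

View pics/s2.png

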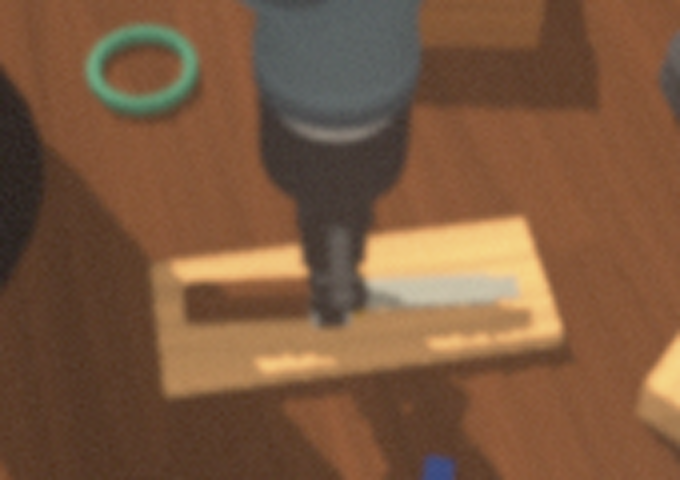

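The blade is gripped (opening 14.7 mm), level on the board, with handle and steel on either side of the fingers at about (330,300) px. I'm lifting it and moving in front of the slot.

Call:
move_arm(
  moves=[
    {"gripper": 0,"x": 0,"y": 0,"z": -1,"roll": 0},
    {"gripper": 0,"x": 0,"y": 0,"z": -3,"roll": 0},
    {"gripper": 0,"x": 0,"y": 0,"z": -4,"roll": 0},
    {"gripper": 0,"x": 0,"y": 0,"z": -3,"roll": 0},
    {"gripper": 0,"x": 2.6,"y": -1,"z": 0,"roll": 0},
  ],
)

```text
time_s: 4.05
eef_pos: [0.4452, -0.2657, 0.3015]
eef_rot: [0.004, 0.777, 0.63, 0.0]
wrist_force: [0.2, 0.3, -0.7]
opening: 0.172
```

Call:
move_arm(
  moves=[
    {"gripper": 0,"x": 5.2,"y": -2,"z": 0,"roll": 0},
    {"gripper": 0,"x": 5.2,"y": -2,"z": 0,"roll": 0},
    {"gripper": 0,"x": 5.2,"y": -2,"z": 0,"roll": 0},
    {"gripper": 0,"x": 5.2,"y": -2,"z": 0,"roll": 0},
    {"gripper": 0,"x": 5.2,"y": -2,"z": 0,"roll": 0},
  ],
)

```text
time_s: 4.68
eef_pos: [0.3991, 0.0126, 0.2982]
eef_rot: [0.0, 0.777, 0.63, 0.0]
wrist_force: [2.0, -0.1, 0.2]
opening: 0.171
```

Call:
move_arm(
  moves=[
    {"gripper": 0,"x": 2.8,"y": -1.1,"z": 0,"roll": 0},
    {"gripper": 0,"x": 0,"y": 0,"z": 0,"roll": 5.5},
    {"gripper": 0,"x": 0,"y": 0,"z": 3,"roll": 0},
    {"gripper": 0,"x": 0,"y": 0,"z": 3,"roll": 0},
    {"gripper": 0,"x": 0,"y": 0,"z": 0,"roll": 0},
  ],
)

```text
time_s: 5.3
eef_pos: [0.3935, 0.041, 0.2363]
eef_rot: [-0.002, 0.806, 0.592, -0.002]
wrist_force: [-0.6, -0.2, -1.1]
opening: 0.174
```

```bash
python3 -c "
from h import *
s=cam('side');save(s,'s3.png',(270,150,420,270),5)
c=cam('top');save(c,'t3.png',(260,135,400,255),5)
st=state();print(st)
p=np.array(st['eef_pos']);r=st['eef_rot'];a=2*np.arctan2(r[2],r[1]);f=np.array([np.sin(a),-np.cos(a),0]);print(np.degrees(a))
tip=p+.103*f-[0,0,.165];print(tip,(proj(s,tip)-[270,150])*5,(proj(c,tip)-[260,135])*5)
sl=np.array([.5224,.0004,.0455]);print('slot',(proj(s,sl)-[270,150])*5,(proj(c,sl)-[260,135])*5)"
```

```text
{'time_s': 5.4, 'q': [-0.1987, 0.0211, 2.1672, -0.0, 0.9533, -1.4663], 'eef_pos': [0.395, 0.0406, 0.2384], 'eef_rot': [-0.0, 0.8058, 0.5922, -0.0], 'wrist_force': [0.245, 0.6905, -1.1902], 'opening': 0.1751}
72.62595586281827
[0.4933007  0.00984333 0.0734    ] [[280.24272968 243.89226088]] [[306.43687717 343.61965429]]
slot [[335.67617992 284.24355063]] [[320.86074612 301.24210523]]
```

View pics/s3.png

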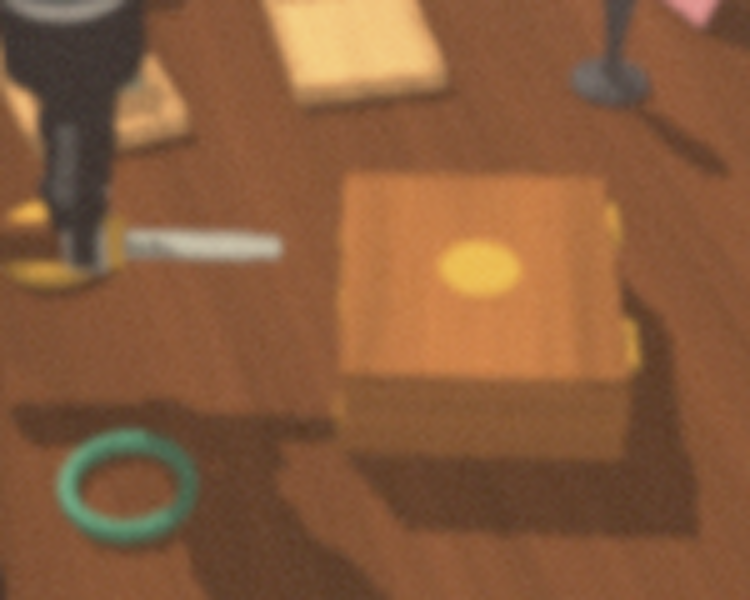

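The tip is at crop (282,247), within 1 px of my model, and the blade is level, pointing at the front of the case. Next I go down to slot height and forward.

Call:
move_arm(
  moves=[
    {"gripper": 0,"x": 0,"y": 0,"z": 2.7,"roll": 0},
    {"gripper": 0,"x": 0,"y": 1.5,"z": 0,"roll": 0},
    {"gripper": 0,"x": 0,"y": 1,"z": 0,"roll": 0},
    {"gripper": 0,"x": 0,"y": 0,"z": 0,"roll": 0},
    {"gripper": 0,"x": 0,"y": 0,"z": 0,"roll": 0},
  ],
)

```text
time_s: 6.02
eef_pos: [0.4189, 0.0331, 0.2112]
eef_rot: [0.0, 0.806, 0.592, 0.0]
wrist_force: [0.0, -0.2, -1.2]
opening: 0.17
```

```bash
python3 -c "
from h import *
s=cam('side');save(s,'s4.png',(310,180,350,240),9)
st=state();print(st)
p=np.array(st['eef_pos']);r=st['eef_rot'];a=2*np.arctan2(r[2],r[1]);f=np.array([np.sin(a),-np.cos(a),0])
tip=p+.103*f-[0,0,.165];print(tip,(proj(s,tip)-[310,180])*9)
"
```

```text
{'time_s': 6.075, 'q': [-0.2052, 0.1332, 2.1212, 0.0, 0.8871, -1.4727], 'eef_pos': [0.4187, 0.0332, 0.211], 'eef_rot': [0.0, 0.8058, 0.5922, 0.0001], 'wrist_force': [-0.3919, -0.7384, -0.3949], 'opening': 0.1697}
[0.5170007  0.00244333 0.046     ] [[225.53235344 239.25060684]]
```

View pics/s4.png

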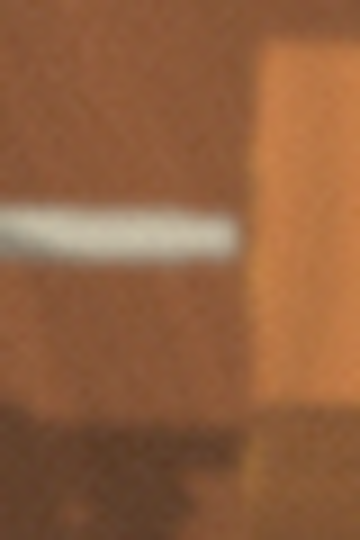

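The tip is at crop (238,236) and the case's front edge at x≈250, so it is a few mm short and at the right height. Inserting slowly.

Call:
move_arm(
  moves=[
    {"gripper": 0,"x": 0,"y": 0.6,"z": 0,"roll": 0},
    {"gripper": 0,"x": 0,"y": 0.5,"z": 0,"roll": 0},
    {"gripper": 0,"x": 0,"y": 0.5,"z": 0,"roll": 0},
    {"gripper": 0,"x": 0,"y": 0,"z": 0,"roll": 0},
  ],
)

```text
time_s: 6.58
eef_pos: [0.4344, 0.0282, 0.2107]
eef_rot: [0.0, 0.806, 0.592, 0.0]
wrist_force: [-0.2, 0.1, -0.9]
opening: 0.173
```

Call:
move_arm(
  moves=[
    {"gripper": 0,"x": 0,"y": 0.7,"z": 0,"roll": 0},
    {"gripper": 0,"x": 0,"y": 0.6,"z": 0,"roll": 0},
    {"gripper": 0,"x": 0,"y": 0,"z": -0.5,"roll": 0},
    {"gripper": 0,"x": 0,"y": 0,"z": -0.5,"roll": 0},
    {"gripper": 0,"x": 0,"y": 0,"z": -0.5,"roll": 0},
  ],
)

```text
time_s: 7.2
eef_pos: [0.4462, 0.0246, 0.226]
eef_rot: [-0.0, 0.806, 0.592, -0.0]
wrist_force: [0.9, 0.1, -2.3]
opening: 0.175
```

Call:
move_arm(
  moves=[
    {"gripper": 0,"x": 0,"y": 0,"z": -0.7,"roll": 0},
    {"gripper": 0,"x": 0,"y": 0,"z": -0.7,"roll": 0},
    {"gripper": 0,"x": 0,"y": 0,"z": 0,"roll": 0},
  ],
)

```text
time_s: 7.58
eef_pos: [0.4465, 0.0246, 0.2404]
eef_rot: [0.0, 0.806, 0.592, 0.0]
wrist_force: [0.0, -1.1, -1.8]
opening: 0.173
```

```bash
python3 -c "
from h import *
s=cam('side');save(s,'s5.png',(270,130,420,250),5);print(state())
"
```

```text
{'time_s': 7.625, 'q': [-0.2117, 0.1285, 2.0458, 0.0, 0.9664, -1.4793], 'eef_pos': [0.4465, 0.0245, 0.2401], 'eef_rot': [0.0004, 0.8058, 0.5922, 0.0003], 'wrist_force': [0.1298, -0.597, -0.8707], 'opening': 0.1738}
```

View pics/s5.png

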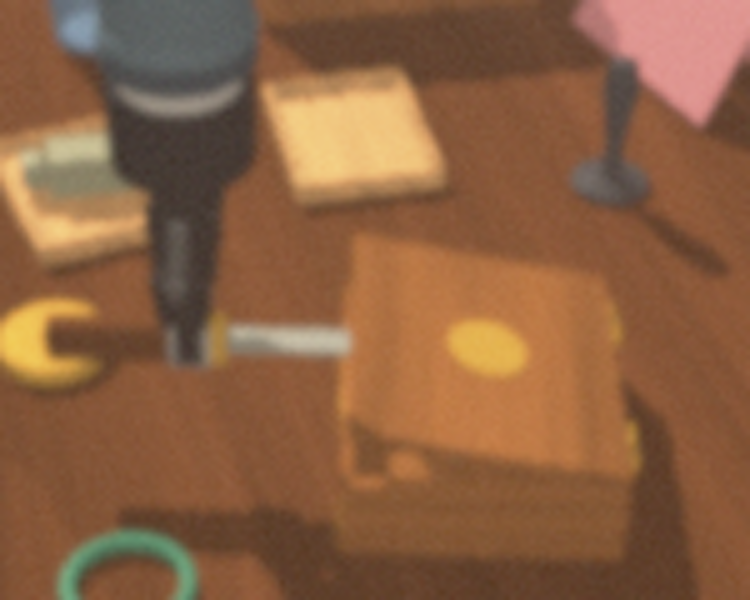

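The lid is being lifted by the blade, and its front edge is raised at crop (360,240)–(350,415). The blade is still level and firmly held. I'll follow the lid's arc.

Call:
move_arm(
  moves=[
    {"gripper": 0,"x": 0,"y": 0.5,"z": -1.8,"roll": 0},
    {"gripper": 0,"x": 0,"y": 0.8,"z": -1.8,"roll": 0},
    {"gripper": 0,"x": 0,"y": 1.1,"z": -1.7,"roll": 0},
    {"gripper": 0,"x": 0,"y": 1.35,"z": -1.5,"roll": 0},
    {"gripper": 0,"x": 0,"y": 1.6,"z": -1.25,"roll": 0},
  ],
)

```text
time_s: 8.25
eef_pos: [0.4973, 0.0087, 0.3202]
eef_rot: [-0.001, 0.806, 0.592, -0.001]
wrist_force: [-2.3, 1.0, -1.8]
opening: 0.174
```

Call:
move_arm(
  moves=[
    {"gripper": 0,"x": 0,"y": 1.75,"z": -1,"roll": 0},
    {"gripper": 0,"x": 0,"y": 1.9,"z": -0.7,"roll": 0},
    {"gripper": 0,"x": 0,"y": 2,"z": -0.4,"roll": 0},
    {"gripper": 0,"x": 0,"y": 2,"z": -0.1,"roll": 0},
    {"gripper": 0,"x": 0,"y": 1.8,"z": 0.2,"roll": 0},
  ],
)

```text
time_s: 8.88
eef_pos: [0.5883, -0.0198, 0.3402]
eef_rot: [-0.0, 0.806, 0.592, 0.0]
wrist_force: [-1.4, 1.1, -0.3]
opening: 0.175
```

Call:
move_arm(
  moves=[
    {"gripper": 0,"x": 0,"y": 0.3,"z": 0,"roll": 0},
    {"gripper": 0,"x": 0,"y": 0,"z": 0,"roll": 0},
  ],
)

```text
time_s: 9.12
eef_pos: [0.5902, -0.0205, 0.3399]
eef_rot: [-0.0, 0.806, 0.592, -0.0]
wrist_force: [0.4, -0.3, -1.0]
opening: 0.171
```

```bash
python3 -c "
from h import *
s=cam('side');save(s,'s6.png',(250,80,450,240),4);print(state())
"
```

```text
{'time_s': 9.175, 'q': [-0.2354, 0.2786, 1.6258, -0.0, 1.2379, -1.5031], 'eef_pos': [0.59, -0.0204, 0.34], 'eef_rot': [-0.0003, 0.8058, 0.5922, -0.0002], 'wrist_force': [-0.3252, -0.0637, -1.0251], 'opening': 0.1715}
```

View pics/s6.png

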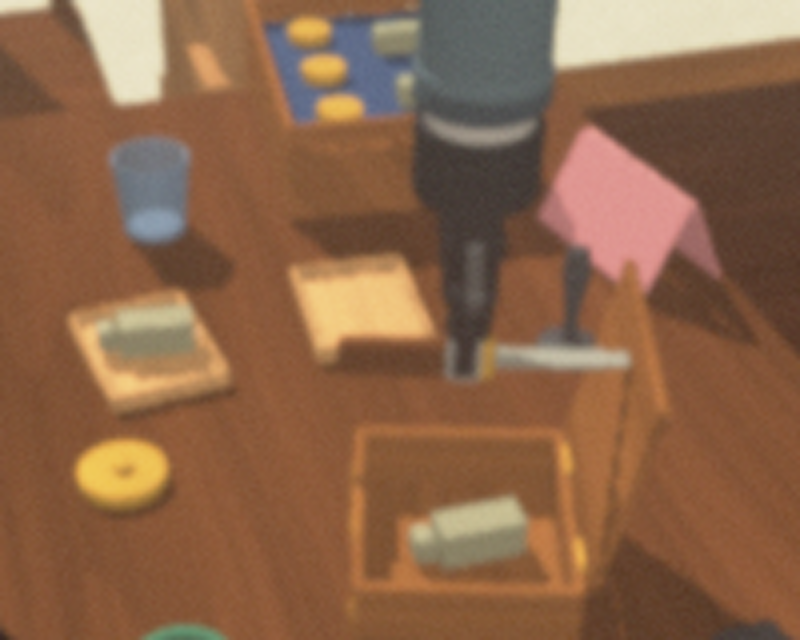

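The lid stands past upright at crop (630,265)–(590,580). The seal lies in the case at about (470,535), knob toward the front. I'm taking the blade back to its board.

Call:
move_arm(
  moves=[
    {"gripper": 0,"x": 0,"y": -2,"z": 0,"roll": 0},
    {"gripper": 0,"x": 0,"y": -4,"z": 0,"roll": 0},
    {"gripper": 0,"x": 0,"y": -4,"z": 0,"roll": 0},
    {"gripper": 0,"x": 0,"y": 0,"z": 0,"roll": -5.5},
    {"gripper": 0,"x": -3,"y": 0.2,"z": 0,"roll": 0},
  ],
)

```text
time_s: 9.8
eef_pos: [0.4899, -0.0192, 0.3405]
eef_rot: [0.0, 0.775, 0.632, 0.0]
wrist_force: [-0.8, -0.3, -1.1]
opening: 0.176
```

Call:
move_arm(
  moves=[
    {"gripper": 0,"x": -5.5,"y": 0.3,"z": 0,"roll": 0},
    {"gripper": 0,"x": -5.5,"y": 0.3,"z": 0,"roll": 0},
    {"gripper": 0,"x": -5.5,"y": 0.3,"z": 0,"roll": 0},
    {"gripper": 0,"x": -5.5,"y": 0.3,"z": 0,"roll": 0},
    {"gripper": 0,"x": -5.4,"y": 0.4,"z": 0,"roll": 0},
  ],
)

```text
time_s: 10.42
eef_pos: [0.4492, -0.2932, 0.3405]
eef_rot: [0.0, 0.776, 0.63, 0.0]
wrist_force: [1.4, -1.3, -1.5]
opening: 0.174
```

Call:
move_arm(
  moves=[
    {"gripper": 0,"x": 0,"y": 0,"z": 4,"roll": 0},
    {"gripper": 0,"x": 0,"y": 0,"z": 4,"roll": 0},
    {"gripper": 0,"x": 0,"y": 0,"z": 3,"roll": 0},
    {"gripper": 0,"x": 0,"y": 0,"z": 2,"roll": 0},
    {"gripper": 0,"x": 0,"y": 0,"z": 0,"roll": 0},
  ],
)

```text
time_s: 11.05
eef_pos: [0.4492, -0.2909, 0.2088]
eef_rot: [-0.002, 0.776, 0.63, -0.0]
wrist_force: [0.4, -0.1, -1.0]
opening: 0.173
```

```bash
python3 -c "
from h import *
s=cam('side');save(s,'s7.png',(260,230,430,350),4);print(state())
c=cam('top');save(c,'t7.png',(205,135,425,255),3.6)
cv2.imwrite('pics/t7raw.png',c[0][...,::-1])
"
```

```text
{'time_s': 11.1, 'q': [-0.7965, 0.3583, 1.8315, -0.0, 0.9529, -2.1602], 'eef_pos': [0.4498, -0.2915, 0.2101], 'eef_rot': [-0.0006, 0.7764, 0.6302, -0.0001], 'wrist_force': [0.272, 0.2705, -0.9702], 'opening': 0.1733}
```

View pics/t7.png

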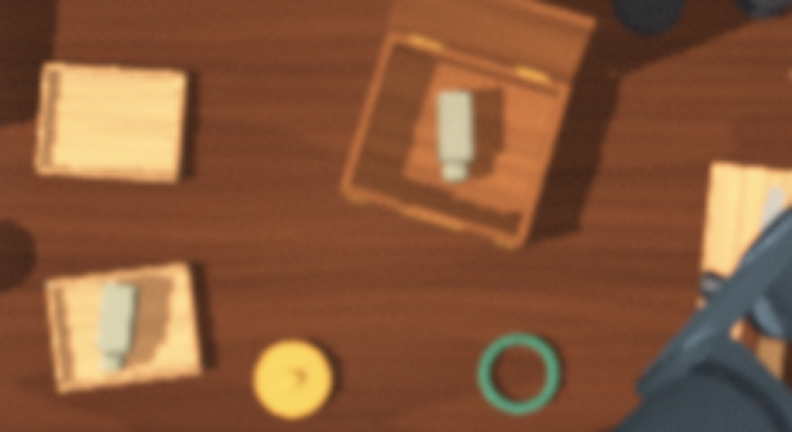

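The top view shows the seal's block at crop (440–474, 90–165) with its knob end at (455,182). The empty tray is at (111,122). Lowering and releasing the blade now.

Call:
move_arm(
  moves=[
    {"gripper": 0,"x": 0,"y": 0,"z": 1,"roll": 0},
    {"gripper": 0,"x": 0,"y": 0,"z": 0.6,"roll": 0},
    {"gripper": 0,"x": 0,"y": 0,"z": 0.4,"roll": 0},
    {"gripper": 0,"x": 0,"y": 0,"z": 0.1,"roll": 0},
    {"gripper": 0,"x": 0,"y": 0,"z": 0,"roll": 0},
  ],
)

```text
time_s: 11.78
eef_pos: [0.4502, -0.2919, 0.1892]
eef_rot: [0.0, 0.776, 0.63, 0.0]
wrist_force: [-0.1, 0.0, -0.9]
opening: 0.172
```

```bash
python3 -c "
from h import *
print(state())
c=cam('top')
f=lambda p:(np.array(p)+.5)/3.6-.5+[205,135]
B=ray(c,f([(440,91),(472,90),(474,163),(441,165)]),.036);k=ray(c,f([(455,182)]),.032)[0]
print(B.round(4).tolist(),B.mean(0),k)
e=B[:2].mean(0);print('far',e,'yaw block->knob',np.degrees(np.arctan2(*(k-e)[1::-1])),np.degrees(np.arctan2(*(B[2:].mean(0)-e)[1::-1])),np.linalg.norm((k-e)[:2]))
"
```

```text
{'time_s': 11.775, 'q': [-0.7967, 0.3966, 1.8338, 0.0, 0.911, -2.1602], 'eef_pos': [0.4502, -0.2919, 0.1892], 'eef_rot': [0.0001, 0.7765, 0.6302, 0.0], 'wrist_force': [-0.0572, 0.0198, -0.9173], 'opening': 0.1725}
[[0.6386, -0.0088, 0.036], [0.6395, -0.0378, 0.036], [0.573, -0.0393, 0.036], [0.5713, -0.0095, 0.036]] [ 0.60560901 -0.02382194  0.036     ] [ 0.55623849 -0.02212201  0.032     ]
far [ 0.63906416 -0.02328567  0.036     ] yaw block->knob 179.19508067052772 -179.08164864208416 0.08283384167825109
```

Call:
move_arm(
  moves=[
    {"gripper": 0,"x": 0,"y": 0,"z": 0.15,"roll": 0},
    {"gripper": 0,"x": 0,"y": 0,"z": 0,"roll": 0},
  ],
)

```text
time_s: 12.08
eef_pos: [0.4504, -0.2921, 0.189]
eef_rot: [0.0, 0.776, 0.63, -0.0]
wrist_force: [-3.9, 3.4, 12.0]
opening: 0.174
```

Contact with the board is confirmed at 12 N. I'm releasing, rising and going over the seal.

Call:
move_arm(
  moves=[
    {"gripper": 0,"x": 0,"y": 0,"z": -0.15,"roll": 0},
    {"gripper": 45,"x": 0,"y": 0,"z": 0,"roll": 0},
    {"gripper": 45,"x": 0,"y": 0,"z": 0,"roll": 0},
    {"gripper": 45,"x": 0,"y": 0,"z": 0,"roll": 0},
    {"gripper": 45,"x": 0,"y": 0,"z": -2,"roll": 0},
  ],
)

```text
time_s: 12.7
eef_pos: [0.4494, -0.2913, 0.2079]
eef_rot: [-0.002, 0.776, 0.63, -0.0]
wrist_force: [-0.2, -0.0, 0.2]
opening: 0.448
```

Call:
move_arm(
  moves=[
    {"gripper": 45,"x": 0,"y": 0,"z": -5,"roll": 0},
    {"gripper": 60,"x": 0,"y": 0,"z": -5,"roll": 0},
    {"gripper": 60,"x": 0,"y": 0,"z": -4,"roll": 0},
    {"gripper": 60,"x": 4.9,"y": 1.58,"z": 0,"roll": 0},
    {"gripper": 60,"x": 4.9,"y": 1.58,"z": 0,"roll": 0},
  ],
)

```text
time_s: 13.32
eef_pos: [0.5016, -0.202, 0.3501]
eef_rot: [0.001, 0.777, 0.629, 0.0]
wrist_force: [0.7, -0.2, 0.5]
opening: 0.6
```

Call:
move_arm(
  moves=[
    {"gripper": 60,"x": 4.9,"y": 1.58,"z": 0,"roll": 0},
    {"gripper": 60,"x": 4.9,"y": 1.58,"z": 0,"roll": 0},
    {"gripper": 60,"x": 4.9,"y": 1.58,"z": 0,"roll": 0},
    {"gripper": 60,"x": 4.9,"y": 1.58,"z": 0,"roll": 0},
    {"gripper": 60,"x": 0,"y": 0,"z": 0,"roll": -6},
  ],
)

```text
time_s: 13.95
eef_pos: [0.6044, -0.0203, 0.3489]
eef_rot: [-0.0, 0.74, 0.672, 0.0]
wrist_force: [-0.1, -0.2, 0.8]
opening: 0.597
```

Call:
move_arm(
  moves=[
    {"gripper": 60,"x": 0,"y": 0,"z": 0,"roll": -6},
    {"gripper": 60,"x": 0,"y": 0,"z": 0,"roll": 0},
    {"gripper": 60,"x": 0,"y": 0,"z": 0,"roll": 0},
  ],
)

```text
time_s: 14.32
eef_pos: [0.6033, -0.0238, 0.3491]
eef_rot: [-0.0, 0.707, 0.707, -0.0]
wrist_force: [-0.5, 0.0, -0.0]
opening: 0.598
```

```bash
python3 -c "
from h import *
s=cam('side')
a=s[0][270:350,290:420];b=s[0][120:245,300:460]
im=np.vstack([cv2.resize(a,(600,300)),cv2.resize(b,(384,300))[:,:] if 0 else cv2.copyMakeBorder(cv2.resize(b,(384,300)),0,0,0,216,0)])
cv2.imwrite('pics/s8.png',cv2.cvtColor(im,4));print(state())
H=np.array([.6656,-.0444,.0505]);u=np.array([.954,-.299,0]);v=np.array([.299,.954,0])
for d in(90,95,100,105):
  t=np.radians(d);e=H+.15*(-np.cos(t)*u+[0,0,np.sin(t)])
  q=proj(s,[e-.085*v,e+.085*v]);print(d,(q-[300,120])*2.4+[0,300])
"
```

```text
{'time_s': 14.375, 'q': [-0.236, 0.2965, 1.5831, 0.0, 1.2621, -1.807], 'eef_pos': [0.6033, -0.0239, 0.3491], 'eef_rot': [-0.0, 0.707, 0.7072, -0.0], 'wrist_force': [0.5375, 0.4177, 0.2727], 'opening': 0.5994}
90 [[243.96389918 448.66595234]
 [227.666118   356.00816512]]
95 [[257.50430258 449.41152135]
 [239.49128277 356.62862754]]
100 [[270.79400837 451.08784433]
 [251.10860337 358.12776105]]
105 [[283.70052943 453.6771077 ]
 [262.40556933 360.49011042]]
```

View pics/s8.png

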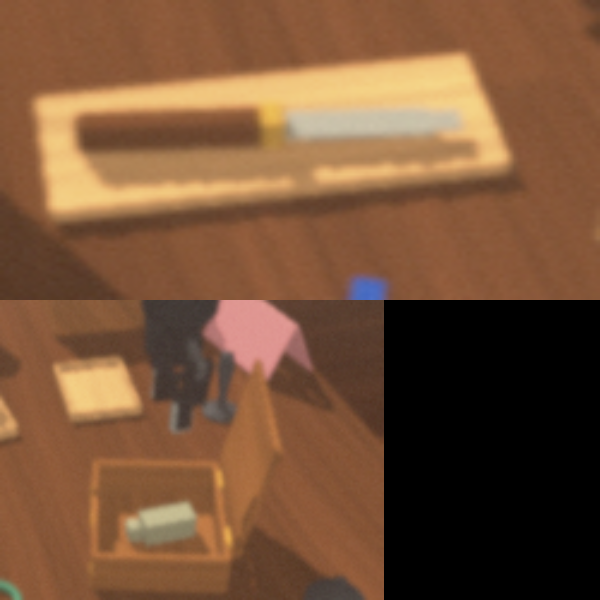

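The blade lies flat in the middle of its board. The lid edge, at lower-crop (258,362)–(278,452), matches about 102°. Descending onto the seal.

Call:
move_arm(
  moves=[
    {"gripper": 60,"x": 0,"y": 0,"z": 5,"roll": 0},
    {"gripper": 60,"x": 0,"y": 0,"z": 5,"roll": 0},
    {"gripper": 60,"x": 0,"y": 0,"z": 3,"roll": 0},
    {"gripper": 60,"x": 0,"y": 0,"z": 2,"roll": 0},
    {"gripper": 60,"x": 0,"y": 0,"z": 0,"roll": 0},
  ],
)

```text
time_s: 15.0
eef_pos: [0.6029, -0.0238, 0.198]
eef_rot: [-0.001, 0.707, 0.708, -0.001]
wrist_force: [-0.0, -0.6, 0.6]
opening: 0.599
```

Call:
move_arm(
  moves=[
    {"gripper": 60,"x": 0,"y": 0,"z": 1,"roll": 0},
    {"gripper": 0,"x": 0,"y": 0,"z": 0,"roll": 0},
    {"gripper": 0,"x": 0,"y": 0,"z": 0,"roll": 0},
    {"gripper": 0,"x": 0,"y": 0,"z": 0,"roll": 0},
    {"gripper": 0,"x": 0,"y": 0,"z": 0,"roll": 0},
  ],
)

```text
time_s: 15.62
eef_pos: [0.6038, -0.0238, 0.19]
eef_rot: [0.001, 0.706, 0.708, 0.0]
wrist_force: [-1.0, 0.0, 4.9]
opening: 0.333
```

The seal is gripped (28 mm opening). Lifting it, carrying it over the tray and turning it 90° so its length runs along the tray's long side.

Call:
move_arm(
  moves=[
    {"gripper": 0,"x": 0,"y": 0,"z": -1,"roll": 0},
    {"gripper": 0,"x": 0,"y": 0,"z": -3,"roll": 0},
    {"gripper": 0,"x": 0,"y": 0,"z": -4,"roll": 0},
    {"gripper": 0,"x": 0,"y": 0,"z": -4,"roll": 0},
    {"gripper": 0,"x": 2.6,"y": 0,"z": 0,"roll": 0},
  ],
)

```text
time_s: 16.25
eef_pos: [0.6048, 0.001, 0.314]
eef_rot: [0.003, 0.707, 0.707, 0.002]
wrist_force: [-0.1, 0.7, -1.4]
opening: 0.339
```

Call:
move_arm(
  moves=[
    {"gripper": 0,"x": 5.2,"y": 0.2,"z": 0,"roll": 0},
    {"gripper": 0,"x": 5.2,"y": 0.2,"z": 0,"roll": 0},
    {"gripper": 0,"x": 5.2,"y": 0.2,"z": 0,"roll": 0},
    {"gripper": 0,"x": 5.2,"y": 0.2,"z": 0,"roll": 0},
    {"gripper": 0,"x": 5.2,"y": 0.2,"z": 0,"roll": 0},
  ],
)

```text
time_s: 16.88
eef_pos: [0.6124, 0.2639, 0.3093]
eef_rot: [-0.0, 0.706, 0.708, -0.0]
wrist_force: [0.8, -0.5, -2.1]
opening: 0.334
```

Call:
move_arm(
  moves=[
    {"gripper": 0,"x": 2.5,"y": 0,"z": 0,"roll": 0},
    {"gripper": 0,"x": 0,"y": 0,"z": 0,"roll": 10.4},
    {"gripper": 0,"x": 0,"y": 0,"z": 0,"roll": 10.4},
    {"gripper": 0,"x": 0,"y": 0,"z": 0,"roll": 10.4},
    {"gripper": 0,"x": 0,"y": 0,"z": 0,"roll": 10.4},
  ],
)

```text
time_s: 17.5
eef_pos: [0.6127, 0.2866, 0.309]
eef_rot: [0.0, 0.913, 0.408, -0.001]
wrist_force: [0.0, -0.5, -1.0]
opening: 0.338
```

Call:
move_arm(
  moves=[
    {"gripper": 0,"x": 0,"y": 0,"z": 0,"roll": 10.4},
    {"gripper": 0,"x": 0,"y": 0,"z": 0,"roll": 10.4},
    {"gripper": 0,"x": 0,"y": 0,"z": 0,"roll": 10.4},
    {"gripper": 0,"x": 0,"y": 0,"z": 0,"roll": 10.4},
    {"gripper": 0,"x": 0,"y": 0,"z": 0,"roll": 10.4},
  ],
)

```text
time_s: 18.12
eef_pos: [0.6127, 0.2865, 0.309]
eef_rot: [0.0, 0.999, -0.034, -0.0]
wrist_force: [-0.5, 0.3, -1.6]
opening: 0.337
```

Call:
move_arm(
  moves=[
    {"gripper": 0,"x": 0,"y": 0,"z": 4,"roll": 0},
    {"gripper": 0,"x": 0,"y": 0,"z": 4,"roll": 0},
    {"gripper": 0,"x": 0,"y": 0,"z": 2,"roll": 0},
    {"gripper": 0,"x": 0,"y": 0,"z": 0,"roll": 0},
    {"gripper": 0,"x": 0,"y": 0,"z": 0,"roll": 0},
  ],
)

```text
time_s: 18.75
eef_pos: [0.6136, 0.2874, 0.211]
eef_rot: [-0.0, 1.0, -0.03, 0.001]
wrist_force: [0.4, 0.0, -0.6]
opening: 0.335
```

Call:
move_arm(
  moves=[
    {"gripper": 0,"x": 0,"y": 0,"z": 1.2,"roll": 0},
    {"gripper": 0,"x": 0,"y": 0,"z": 0.5,"roll": 0},
    {"gripper": 0,"x": 0,"y": 0,"z": 0.25,"roll": 0},
    {"gripper": 0,"x": 0,"y": 0,"z": 0,"roll": 0},
  ],
)

```text
time_s: 19.25
eef_pos: [0.6127, 0.2874, 0.1896]
eef_rot: [0.0, 1.0, -0.03, -0.0]
wrist_force: [0.1, -0.1, -0.8]
opening: 0.337
```

Call:
move_arm(
  moves=[
    {"gripper": 0,"x": 0,"y": 0,"z": 0.1,"roll": 0},
    {"gripper": 0,"x": 0,"y": 0,"z": 0,"roll": 0},
  ],
)

```text
time_s: 19.5
eef_pos: [0.6129, 0.2874, 0.1891]
eef_rot: [-0.0, 1.0, -0.03, 0.0]
wrist_force: [-0.3, -0.6, -0.1]
opening: 0.336
```

Call:
move_arm(
  moves=[
    {"gripper": 0,"x": 0,"y": 0,"z": 0.05,"roll": 0},
    {"gripper": 0,"x": 0,"y": 0,"z": 0,"roll": 0},
  ],
)

```text
time_s: 19.75
eef_pos: [0.6129, 0.2874, 0.1891]
eef_rot: [-0.0, 1.0, -0.03, 0.0]
wrist_force: [-2.3, -0.7, 5.3]
opening: 0.341
```

Contact. Releasing, rising and backing away.

Call:
move_arm(
  moves=[
    {"gripper": 50,"x": 0,"y": 0,"z": 0,"roll": 0},
    {"gripper": 50,"x": 0,"y": 0,"z": 0,"roll": 0},
    {"gripper": 50,"x": 0,"y": 0,"z": 0,"roll": 0},
    {"gripper": 50,"x": 0,"y": 0,"z": -2,"roll": 0},
    {"gripper": 50,"x": 0,"y": 0,"z": -5,"roll": 0},
  ],
)

```text
time_s: 20.38
eef_pos: [0.6116, 0.2869, 0.2569]
eef_rot: [0.001, 1.0, -0.03, -0.003]
wrist_force: [1.3, 0.4, 0.5]
opening: 0.503
```

Call:
move_arm(
  moves=[
    {"gripper": 50,"x": 0,"y": 0,"z": -5,"roll": 0},
    {"gripper": 50,"x": 0,"y": 0,"z": -5,"roll": 0},
    {"gripper": 50,"x": -6,"y": 0,"z": 0,"roll": 0},
    {"gripper": 50,"x": -6,"y": 0,"z": 0,"roll": 0},
    {"gripper": 50,"x": -6,"y": 0,"z": 0,"roll": 0},
  ],
)

```text
time_s: 21.0
eef_pos: [0.4313, 0.2982, 0.3598]
eef_rot: [-0.001, 1.0, -0.031, 0.001]
wrist_force: [0.2, 1.5, 1.2]
opening: 0.493
```

Call:
move_arm(
  moves=[
    {"gripper": 50,"x": 0,"y": -6,"z": 0,"roll": 0},
    {"gripper": 50,"x": 0,"y": -6,"z": 0,"roll": 0},
    {"gripper": 50,"x": 0,"y": -4,"z": 0,"roll": 0},
    {"gripper": 50,"x": 0,"y": 0,"z": 0,"roll": 0},
  ],
)

```text
time_s: 21.5
eef_pos: [0.4421, 0.4603, 0.3596]
eef_rot: [-0.001, 1.0, -0.029, 0.001]
wrist_force: [-0.3, -0.1, -0.6]
opening: 0.5
```

```bash
python3 -c "
from h import *
c=cam('top');s=cam('side');print(state())
a=cv2.resize(c[0][135:255,205:405],(800,480));b=cv2.resize(s[0][80:350,260:440],(80,120))
save(c,'t9.png',(200,135,440,255),3.3)
"
```

```text
{'time_s': 21.6, 'q': [0.6165, 0.356, 1.4849, -0.0004, 1.3004, 0.6764], 'eef_pos': [0.4425, 0.4579, 0.359], 'eef_rot': [0.0, 0.9996, -0.0299, 0.0003], 'wrist_force': [-0.5862, 0.2375, -0.6103], 'opening': 0.5016}
```

No views are left, so I'll check numerically: the seal's centre in the tray, and that the bystanders haven't changed.

```bash
python3 -c "
from h import *
c=cam('top');im=c[0].astype(int)
R=im[:,:,0]-im[:,:,2]; m=np.zeros(R.shape,np.uint8)
q=proj(c,[[.614+dx,.293+dy,.005] for dx in(-.05,.05) for dy in(-.065,.065)]);x0,y0=q.min(0).astype(int)+2;x1,y1=q.max(0).astype(int)-1
print(x0,x1,y0,y1,np.percentile(R[y0:y1,x0:x1],[2,10,25,50,75,95]))
m[y0:y1,x0:x1]=((R<45)&(im[:,:,1]>120))[y0:y1,x0:x1]
ys,xs=np.nonzero(m);print(m.sum())
r=cv2.minAreaRect(np.c_[xs,ys].astype(np.float32));print(r,ray(c,[r[0]],.03), ray(c,cv2.boxPoints(r),.035).round(3).tolist())
for y in range(y0-2,y1+3,2):print(' '.join('%3d'%v for v in R[y,x0-2:x1+3:2]))
o=cv2.imread('pics/t7raw.png')[...,::-1]
d=(np.abs(o.astype(int)-im).max(2)>45).astype(np.uint8)
n,l,s,_=cv2.connectedComponentsWithStats(d);print([t.tolist() for t in s[1:] if t[4]>15])
"
```

```text
218 254 156 183 [ 42.    43.    89.75 104.   108.   115.  ]
121
((237.5, 170.0), (6.0, 21.0), 90.0) [[0.60738441 0.283834   0.03      ]] [[0.617, 0.318, 0.035], [0.616, 0.249, 0.035], [0.597, 0.248, 0.035], [0.597, 0.317, 0.035]]
 74 112 111 113 116 117 116 117 116 116 115 109 108 107 105 101  99  99  93  85  72
 87 106  99 114 109 108 110 110 112 112 112 111 113 113 113 115 115 114 113 111  89
 90 105 103 114 106 105 107 107 106 106 107 106 106 105 106 106 107 107 108 102  91
 97 108 104 112 104 105 105 105 104 105 106 104 105 105 106 105 106 106 107 111  90
 97 106 106 113 108 107 106 106 105 106 106 106 108 111 108 108 108 108 108 112  85
 97 104 116 106 103 104 104  92  88  91  97 102  99  93 101 104 111 113 116 115  76
105 100 114 110  98  83  79  54  48  47  48  48  47  46  50  50  63  97 102  94  63
113 100 117 105  79  47  41  42  43  43  42  44  43  43  42  40  44  90  98  90  58
112 101 116 102  77  46  41  42  42  43  43  42  42  42  42  42  44  88  97  87  55
115 100 116 105  96  79  70  49  42  42  42  42  44  42  42  42  47  92 100  90  53
115 100 115 105 104 103 103  90  85  77  77  72  67  61  60  57  76 111 116 110  54
114 105 111 100 101 101 102 101 101 103 104 104 105 105 103 104 105 105 104 114  53
111 104 110  99 100  99  99 100  98  99  99 101 101 100 101 103 101 103 106 109  53
109 108 114 112 108 104 105 104 105 106 105 104 105 107 105 104 104 105 107 102  51
113 118 115 115 117 114 116 115 115 116 115 115 115 116 115 113 114 114 116  89  49
 84  84  83  85  89  92  98 100 103 100 102 105 106 111 115 117 116 115 114  81  59
[[251, 155, 112, 59, 1820], [630, 157, 10, 49, 316], [99, 158, 445, 242, 37843], [239, 164, 17, 11, 99], [246, 208, 12, 7, 40], [504, 244, 36, 11, 229], [472, 258, 27, 7, 74], [439, 258, 103, 57, 1662], [344, 333, 6, 6, 29], [453, 332, 19, 12, 101], [435, 343, 25, 15, 108], [381, 355, 40, 19, 275]]
```

The rough estimate suggests the seal may be about 5 mm off centre. I'll fit silhouettes of the seal and tray in both cameras.

```bash
cat > fit.py <<'E'
from h import *
from scipy.optimize import minimize
def box(x0,x1,hy,z0,z1): return np.array([[x,y,z] for x in(x0,x1) for y in(-hy,hy) for z in(z0,z1)])
seal=[box(-.04,.022,.015,0,.03),box(.022,.04,.011,.004,.026)]; tray=[box(-.05,.05,.065,0,.014)]
S=6
def rend(c,parts,p,z,o):
    m=np.zeros((60*S,90*S),np.uint8);a=p[2];R=np.array([[np.cos(a),-np.sin(a),0],[np.sin(a),np.cos(a),0],[0,0,1]])
    for b in parts:
        q=(proj(c,b@R.T+[p[0],p[1],z])-o+.5)*S
        cv2.fillConvexPoly(m,cv2.convexHull((q*16).round().astype(np.int32)),255,shift=4)
    return cv2.GaussianBlur(m,(0,0),S*.6)/255.
def fit(cs,parts,p0,z,sel):
    I=[]
    for c in cs:
        o=(proj(c,[p0[0],p0[1],.02])[0]-[45,30]).astype(int)
        k=c[0][o[1]:o[1]+60,o[0]:o[0]+90].astype(np.float32)
        k=cv2.resize(k,None,fx=S,fy=S,interpolation=cv2.INTER_LINEAR); I.append((c,o,sel(k)))
    def f(p): return sum(((rend(c,parts,p,z,o)-k)**2).sum() for c,o,k in I)
    sx=np.array([p0]+[np.add(p0,d) for d in([.008,0,0],[0,.008,0],[0,0,.1])])
    r=minimize(f,p0,method='Nelder-Mead',options=dict(initial_simplex=sx,xatol=1e-4,fatol=1)); return r.x.round(4),round(r.fun)
def sselect(k):
    d=k[...,0]-k[...,2]; m=((d<60)&(k[...,1]>85)).astype(np.uint8)
    n,l,s,cc=cv2.connectedComponentsWithStats(m)
    h,w=m.shape; b=[i for i in range(1,n) if s[i,4]>500]; i=min(b,key=lambda i:np.hypot(*(cc[i]-[w/2,h/2])))
    return (l==i).astype(float)
def tselect(k): 
    m=((k[...,1]>100)).astype(np.uint8); n,l,s,cc=cv2.connectedComponentsWithStats(m); h,w=m.shape
    i=1+np.argmax(s[1:,4]); return cv2.morphologyEx((l==i).astype(np.uint8),cv2.MORPH_CLOSE,np.ones((15,15))).astype(float)
if __name__=='__main__':
    c=cam('top');s=cam('side')
    for nm,cs in(('top',[c]),('side',[s]),('both',[c,s])):
        print(nm,'seal',fit(cs,seal,[.613,.293,np.pi/2-.06],.005,sselect),'tray',fit(cs,tray,[.614,.293,-.06],0,tselect))
E
python3 fit.py
```

```text
top seal (array([0.611 , 0.2881, 1.4726]), 1762) tray (array([ 0.6152,  0.296 , -0.0744]), 1533)
side seal (array([0.6145, 0.2905, 1.3737]), 1387) tray (array([ 0.6179,  0.2984, -0.055 ]), 1545)
both seal (array([0.612 , 0.2887, 1.4331]), 3339) tray (array([ 0.6159,  0.2964, -0.0607]), 3473)
```

Both cameras agree. The seal lies flat but is about 4 mm (x) and 8 mm (y) off the tray's middle. I'll regrip it and centre it.

Call:
move_arm(
  moves=[
    {"gripper": 50,"x": 0,"y": 6,"z": 0,"roll": 0},
    {"gripper": 50,"x": 0,"y": 6,"z": 0,"roll": 0},
    {"gripper": 50,"x": 0,"y": 4,"z": 0,"roll": 0},
    {"gripper": 50,"x": 6,"y": 0,"z": 0,"roll": 0},
    {"gripper": 50,"x": 6,"y": 0,"z": 0,"roll": 0},
  ],
)

```text
time_s: 22.38
eef_pos: [0.5537, 0.2891, 0.3593]
eef_rot: [-0.0, 1.0, -0.031, 0.001]
wrist_force: [0.3, 0.7, 1.2]
opening: 0.498
```

Call:
move_arm(
  moves=[
    {"gripper": 50,"x": 6,"y": 0,"z": 0,"roll": 0},
    {"gripper": 50,"x": 0,"y": 0,"z": 5,"roll": 0},
    {"gripper": 50,"x": 0,"y": 0,"z": 5,"roll": 0},
    {"gripper": 50,"x": 0,"y": 0,"z": 4,"roll": 0},
    {"gripper": 50,"x": 0,"y": 0,"z": 0,"roll": 0},
  ],
)

```text
time_s: 23.0
eef_pos: [0.611, 0.2857, 0.2144]
eef_rot: [0.001, 1.0, -0.031, -0.004]
wrist_force: [-0.0, 0.1, -0.0]
opening: 0.501
```

Call:
move_arm(
  moves=[
    {"gripper": 50,"x": 0,"y": 0,"z": 1.5,"roll": 0},
    {"gripper": 50,"x": 0,"y": 0,"z": 0.8,"roll": 0},
    {"gripper": 0,"x": 0,"y": 0,"z": 0,"roll": 0},
    {"gripper": 0,"x": 0,"y": 0,"z": 0,"roll": 0},
    {"gripper": 0,"x": 0,"y": 0,"z": 0,"roll": 0},
  ],
)

```text
time_s: 23.62
eef_pos: [0.6128, 0.2874, 0.1956]
eef_rot: [-0.0, 1.0, -0.03, 0.0]
wrist_force: [-0.3, 0.6, -0.5]
opening: 0.33
```

Call:
move_arm(
  moves=[
    {"gripper": 0,"x": 0,"y": 0,"z": 0,"roll": 0},
    {"gripper": 0,"x": 0,"y": 0,"z": -0.8,"roll": 0},
    {"gripper": 0,"x": 0.35,"y": -0.8,"z": 0,"roll": 0},
    {"gripper": 0,"x": 0,"y": 0,"z": 0,"roll": 0},
    {"gripper": 0,"x": 0,"y": 0,"z": 0.6,"roll": 0},
  ],
)

```text
time_s: 24.25
eef_pos: [0.6169, 0.2953, 0.1973]
eef_rot: [-0.0, 1.0, -0.03, 0.0]
wrist_force: [0.8, -0.2, -2.0]
opening: 0.336
```

Call:
move_arm(
  moves=[
    {"gripper": 0,"x": 0,"y": 0,"z": 0.1,"roll": 0},
    {"gripper": 0,"x": 0,"y": 0,"z": 0,"roll": 0},
  ],
)

```text
time_s: 24.5
eef_pos: [0.6165, 0.295, 0.1958]
eef_rot: [0.0, 1.0, -0.03, -0.0]
wrist_force: [0.1, -0.2, -0.4]
opening: 0.331
```

Call:
move_arm(
  moves=[
    {"gripper": 0,"x": 0,"y": 0,"z": 0.05,"roll": 0},
    {"gripper": 0,"x": 0,"y": 0,"z": 0,"roll": 0},
  ],
)

```text
time_s: 24.75
eef_pos: [0.6167, 0.295, 0.1956]
eef_rot: [0.0, 1.0, -0.03, -0.0]
wrist_force: [-0.4, -0.3, -0.6]
opening: 0.332
```

Call:
move_arm(
  moves=[
    {"gripper": 0,"x": 0,"y": 0,"z": 0.06,"roll": 0},
    {"gripper": 0,"x": 0,"y": 0,"z": 0,"roll": 0},
  ],
)

```text
time_s: 25.0
eef_pos: [0.6167, 0.2951, 0.1956]
eef_rot: [0.0, 1.0, -0.03, -0.0]
wrist_force: [-1.9, -2.2, 4.6]
opening: 0.333
```

Contact. Release and retreat.

Call:
move_arm(
  moves=[
    {"gripper": 50,"x": 0,"y": 0,"z": 0,"roll": 0},
    {"gripper": 50,"x": 0,"y": 0,"z": 0,"roll": 0},
    {"gripper": 50,"x": 0,"y": 0,"z": 0,"roll": 0},
    {"gripper": 50,"x": 0,"y": 0,"z": -2,"roll": 0},
    {"gripper": 50,"x": 0,"y": 0,"z": -5,"roll": 0},
  ],
)

```text
time_s: 25.62
eef_pos: [0.6156, 0.2947, 0.2638]
eef_rot: [0.001, 1.0, -0.03, -0.003]
wrist_force: [1.2, 0.6, 0.9]
opening: 0.504
```

Call:
move_arm(
  moves=[
    {"gripper": 50,"x": 0,"y": 0,"z": -5,"roll": 0},
    {"gripper": 50,"x": 0,"y": 0,"z": -4,"roll": 0},
    {"gripper": 50,"x": -6,"y": 0,"z": 0,"roll": 0},
    {"gripper": 50,"x": -6,"y": 0,"z": 0,"roll": 0},
    {"gripper": 50,"x": -6,"y": 0,"z": 0,"roll": 0},
  ],
)

```text
time_s: 26.25
eef_pos: [0.4353, 0.3059, 0.3567]
eef_rot: [-0.001, 1.0, -0.031, 0.001]
wrist_force: [0.3, -0.3, -0.4]
opening: 0.499
```

Call:
move_arm(
  moves=[
    {"gripper": 50,"x": 0,"y": -6,"z": 0,"roll": 0},
    {"gripper": 50,"x": 0,"y": -6,"z": 0,"roll": 0},
    {"gripper": 50,"x": 0,"y": -4,"z": 0,"roll": 0},
    {"gripper": 50,"x": 0,"y": 0,"z": 0,"roll": 0},
  ],
)

```text
time_s: 26.75
eef_pos: [0.4461, 0.4681, 0.3566]
eef_rot: [-0.001, 1.0, -0.029, 0.001]
wrist_force: [0.4, -0.6, 0.1]
opening: 0.506
```

```bash
python3 fit.py; python3 -c "
from h import *
s=cam('side');a=cv2.imread('pics/s8.png')[...,::-1].astype(int)
b=cv2.resize(s[0][270:350,290:420],(600,300)).astype(int);e=cv2.resize(s[0][120:245,300:460],(384,300)).astype(int)
print('blade diff',np.abs(b-a[:300]).max(2).mean(), 'lid region diff',np.abs(e-a[300:,:384]).max(2)[60:,235:].mean())
o=cv2.imread('pics/top0.png')[...,::-1];c=cam('top');n=cv2.resize(c[0],(800,500),interpolation=2)
for nm,(x,y,r) in dict(jar=(481,168,14),vase=(523,160,16),press=(331,155,12),mould=(358,300,16),cup=(219,265,18),block=(551,200,22),bangle=(437,298,16),tseal=(299,283,28)).items():
  print(nm,np.abs(o.astype(int)-n)[y-r:y+r,x-r:x+r].max(2).mean().round(1),end=' ')
"
```

```text
top seal (array([0.6148, 0.2961, 1.4809]), 1759) tray (array([ 0.6152,  0.2957, -0.0686]), 1563)
side seal (array([0.6185, 0.3045, 1.4095]), 1203) tray (array([ 0.6179,  0.299 , -0.0463]), 1604)
both seal (array([0.6163, 0.2993, 1.4357]), 3317) tray (array([ 0.6161,  0.2965, -0.0656]), 3609)
blade diff 22.846433333333334 lid region diff 2.433025727069351
jar 31.1 vase 5.8 press 1.5 mould 18.4 cup 24.0 block 1.4 bangle 43.7 tseal 5.2
```

The seal is now within about 3 mm of the middle. The larger differences could be arm and lid shadows, so I'll check with normalised template matching.

```bash
python3 -c "
from h import *
def g(i):
  i=i.astype(np.float32)+5; return (255*i/i.sum(2,keepdims=True)).astype(np.uint8)
def chk(o,n,d):
  for nm,(x,y,rx,ry) in d.items():
    t=o[y-ry:y+ry,x-rx:x+rx]; w=n[y-ry-12:y+ry+12,x-rx-12:x+rx+12]
    r=cv2.matchTemplate(g(w),g(t),cv2.TM_CCOEFF_NORMED);_,m,_,l=cv2.minMaxLoc(r);print(nm,round(m,2),'shift px',l[0]-12,l[1]-12)
o=cv2.imread('pics/top0.png')[...,::-1];n=cv2.resize(cam('top')[0],None,fx=1.25,fy=1.25,interpolation=2)
chk(o,n,dict(jar=(481,168,16,16),mould=(358,300,18,18),cup=(219,265,20,20),bangle=(437,298,18,18),blade=(517,268,22,45)))
o=cv2.imread('pics/side0.png')[...,::-1];n=cv2.resize(cam('side')[0],None,fx=1.25,fy=1.25,interpolation=2)
print('side');chk(o,n,dict(jar=(548,310,20,20),mould=(351,248,18,15),cup=(360,160,16,18),bangle=(369,309,20,16),blade=(436,381,60,18)))
"
```

```text
jar 0.99 shift px 0 0
mould 0.94 shift px 0 0
cup 0.68 shift px 0 0
bangle 0.99 shift px 0 0
blade 0.88 shift px 0 -1
side
jar 0.98 shift px 0 0
mould 0.91 shift px 0 0
cup 1.0 shift px 0 0
bangle 0.99 shift px 0 0
blade 0.92 shift px 1 -1
```

All bystanders are unmoved, and the blade is back where it started to within about 1 px. Handing in.

```bash
python3 -c "
from bench import ctrl
print(ctrl.hand_in())"
```

```text
the job is handed in; nothing more can be done
None
```

The job is done and handed in at about 27 s of the 64 s allowed. The blade levered up the lid at the slot and swung it back, and I laid the blade flat on its board. I then took the seal out of the case and set it down in the empty tray. It first landed about 9 mm off centre, so I regripped it and centred it.

My last checks showed:
- **Lid:** it stands open at about 102° by the side camera, unchanged since I opened it.
- **Blade:** it lies on its board within about 1 px of where it started.
- **Seal:** it lies flat along the tray's long side. The two-camera fit puts it about 3 mm from the tray's middle. The cameras disagree slightly: the top one says under 1 mm, the side one about 5.5 mm.
- **Bystanders:** the jar, mould, cup and bangle show no shift in either camera. The vase, press, block and the seal in the other tray look the same as at the start in the top view. The cup's top-view match was weak (0.68), but its side view matched fully.

I had no picture views left by then, so I checked the final placing only by numbers.

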